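# Prime the sunk hand lubricator of a clicker press

### The arm

A 6-joint arm with a two-finger parallel gripper is mounted at the origin on the work surface. World frame = base frame: x ahead of the robot, y to its left, z up, the work surface at z = 0. Lengths are in m, angles in degrees, forces in N, time in s.
With the tool pointing down it reaches from about 0.375 to 0.925 m from the base axis. Payload 5.7 kg.
Tool frame: the origin (TCP) lies on the centre line of the jaws, within the pads' length; the fingertips stand 22 mm ahead of it and the grasp point (between the pads) lies 3 mm ahead of it; z points along the fingers, y is the direction in which the jaws open and shut (so a half turn about z gives the same grasp; the last joint's range is limited). The gripper opens to 85 mm and grips with 20 to 120 N. Pads are 22 mm wide; open, the fingers measure 114 mm over their backs; the gripper's body (76 mm by 85 mm) begins 54 mm behind the grasp point. The pads swing forward as they close: fully open they stand 13 mm farther back than shut.
Start: joints at [59.124, 20.558, 86.54, -0, 72.909, -6.595], TCP at [0.247, 0.547, 0.253] pointing down, gripper open.
Joint ranges: [-170.27, 170.27], [-57.76, 135], [12.27, 136.19], [-55.21, 235.2], [11.17, 155.16], [-170.74, 170.74]. Speed limits (degrees/s): [136.94, 136.94, 180, 180, 180, 180].

### API

Orientations are given as [roll, pitch, yaw] about the fixed x, y, z axes, in that order (R = Rz(yaw) Ry(pitch) Rx(roll)).
In Python, from plant import r gives the robot as it stands.
- The arm moves only by the tool play_rows, never from a script. Its argument "rows" is a list of rows, each a list of 5 numbers: the finger opening in mm, from 0 to 85.4, then the shift along the tool's x, y, z in mm, then the turn about the tool's z in degrees. A call has 1 to 5 rows; each row shifts and turns the commanded pose from where the row before left it, along the tool's axes as they then stand; what a row does not reach is not made up. A row lasts 1/8 s, in which the tool goes at most 62.5 mm and 10.7 degrees, less where a joint would pass 70% of its speed; a pose out of reach is approached as far as the arm can. A call is refused whole if a number of a shift passes 62.5 or a number of a turn 10.7, either way. A call with a gripper value outside its range is refused whole. The fingers move at their own pace and stop on an object; "newtons" is the grip in N (left out, the last holds). Time passes only in rows, so rows that do not move let the fingers close. It gives the time, the measured TCP pose, the force and the opening at its end, in the units of the state.
- r.get_obs(): the state, without advancing time (a new reading comes with each control period).
- r.grab_frame(name): name is "scene" or "top"; returns a dict with "img" (384x512x3 uint8, red, green, blue), "camera_matrix" (3x3 intrinsics, pixels), "eye" and "rotation" of the camera in the world. Camera axes: x right, y down, z forward; pixel columns grow to the right and rows downward; lengths in m; the calibration is good to about 2 mm. A picture is of the moment at which its call begins. There is no depth.
- r.close_job(): hands the job in, once; it reports no verdict.
Trained networks look in a picture, given as the dict that the camera call returned (one of the last four; its "shot" number tells which), for a name from the list of things; names that differ only in an ending like _2 or _b are one class to them, and where a whole thing is asked for, a point or a joint stands for the part that bears it (a point fixed in the world has none). Each returns a list of dicts, best first, with "score" (0 to 1); they miss things now and then, are a little off and sometimes report something else, mostly with a low value. They report only what shows in the picture. A call takes as long as a camera call.
- r.outline_of(picture, label): "region" (384x512 bool, what is visible of it) and "pixel" ([row, column] in pixels, amid what is visible of it).
- r.pinpoint(picture, label): "pixel" ([row, column] in pixels: a listed point, or the origin of a listed thing).
The state is a dict: "clock": time; "joints": joint angles; "dq": joint speeds; "effort": joint torques, N m; "tcp_pos": TCP position; "ee_rot": TCP orientation; "contact_force": force on the tool from outside, world axes, zero at the start; "ft_torque": the same for the moment, N m; "width": opening from 0.0 (shut) to 1.0 (fully open).
Only numpy, scipy, OpenCV 4.12 (cv2) and the standard library are available. Lean on these libraries where they do the work, as an engineer would, in place of code of your own. Each camera call takes 0.05 s, during which the arm holds its last target. There are 200 camera calls.

### The job

Two orange hand lubricators are bolted to the bench; on one the green indicator pin already stands tall, on the other it is still sunk. With your fingertips, press the black plunger cap of the lubricator whose pin is sunk all the way down and let it spring right back up, again and again, until its green pin stands fully out like the one on its neighbour, and leave that plunger up. Do not grip the cap, do not touch the pins, do not press the other plunger, and leave everything else on the bench where it is.

Things in the scene. Friction and masses are not known exactly. Their poses are not given: they have to be found in the camera images.
- pump_a: a bolted-down hand lubricator: dark base plate 100 x 150 x 10 mm, orange block 74 mm (its x) by 124 mm (its y), top face 100 mm above the bench. Origin: centre of its underside; z up. On top stand, along its own y axis, the plunger with its black cap (at y = +32 mm) and the green indicator pin (at y = -32 mm). This is the one whose pin is sunk at the start; pump_a and pump_b trade places from run to run.
- cap_a (a point): centre of the top face of the black round plunger cap of pump_a (cap 38 mm across, 14 mm thick, flat on top); 172 mm above the bench when the plunger is up, and it moves with the plunger
- plunger_a (a joint): how far the plunger of pump_a is pressed, in m: 0 up, 0.016 fully down (a hard stop). A spring returns it by itself when let go, in about a third of a second; pressing takes about 4 N at the top, rising to about 15 N while it is lifting the pin near the bottom, so a force stop below 20 N can halt a stroke too early.
- pin_a (a joint): rise of the pin of pump_a, in m: 0 sunk, 0.045 fully out (ends at 0.042 to 0.045; above 0.039 counts). Starts at 0 to 0.009. A ratchet lifts it about 9 mm a full stroke (down to the stop, then fully up; first and last stroke 1 to 17 mm) and holds it between strokes; strokes under 14 mm, or not let fully up, may lift nothing. Three to five strokes are needed; more do no harm.
- pin_a_top (a point): centre of the top of the green pin of pump_a (10 mm across, upright): 104 mm above the bench when sunk, 149 mm when fully out
- pump_b: a bolted-down hand lubricator: dark base plate 100 x 150 x 10 mm, orange block 74 mm (its x) by 124 mm (its y), top face 100 mm above the bench. Origin: centre of its underside; z up. On top stand, along its own y axis, the plunger with its black cap (at y = +32 mm) and the green indicator pin (at y = -32 mm). This is the neighbour that needs nothing: its pin is out.
- cap_b (a point): centre of the top face of the black round plunger cap of pump_b (cap 38 mm across, 14 mm thick, flat on top); 172 mm above the bench when the plunger is up, and it moves with the plunger
- plunger_b (a joint): how far the plunger of pump_b is pressed, in m: 0 up, 0.016 fully down; to be left alone
- pin_b_top (a point): centre of the top of the green pin of pump_b, fixed fully out, 149 mm above the bench
- pin_b: the green pin of pump_b, 10 mm across; its origin lies on the pin's axis, 104 mm below its top
- round_die: a round strip-steel cutting die, 72 mm across, 32 mm high, open ring, standing on the cutting block; to be left alone. Origin: centre of its underside
- frame_die: a rectangular strip-steel cutting die, 94 x 66 mm, 32 mm high, standing on the cutting block; to be left alone. Origin: centre of its underside
- mallet: a black rubber mallet with a wooden handle, 240 mm long, 50 mm high, lying on the cutting block; to be left alone. Origin: centre of its underside
- grease_can: a can with a yellow label, 54 mm across, 80 mm high, standing just behind pump_a (on its far side); to be left alone. Origin: centre of its underside
- rivet_cup: a blue open cup, 60 mm across, 60 mm high, standing just behind pump_b; to be left alone. Origin: centre of its underside
- wrench: a steel wrench lying flat on the bench, left; to be left alone. Origin: centre of its underside
- marker_box: a black box 70 x 45 x 30 mm on the bench, right; to be left alone. Origin: centre of its underside

How it is judged:
By the outcome, as a careful person would: the job done as asked, in the order asked, and still so for the second after the job is handed in, with the robot touching nothing.
It also fails if it takes over 40 s, if anything falls off the work surface, if the arm or the gripper's body presses on something with over 40 N, if the wrist force passes 120 N, or if a joint passes its speed limit or range.

## Working session

There is one attempt and no reset: what is moved stays moved. The work goes in short steps, Python scripts to look and compute and a tool call to move; the robot and the scene stay as the last step left them, time stands still between calls to the robot, and variables do not carry over. Pictures are saved under pics/ and viewed, about 8 in all and at most 12, crops included, and the job is handed in when it is done.

Besides the shell and the picture viewer there is one more tool, called after "Emit:" as name(argument=value, ...) on one line, values as JSON. play_rows: Moves the arm, as the interface text tells. Its arguments: {"type":"object","properties":{"rows":{"type":"array"},"newtons":{"type":"number"}},"required":["rows"]}

```bash
mkdir -p pics
cat > h.py <<'E'
import numpy as np, cv2
from plant import r
def ray(f,px,z):
    K=np.array(f["camera_matrix"]);R=np.array(f["rotation"]);e=np.array(f["eye"])
    d=R@np.linalg.inv(K)@np.array([px[1],px[0],1.0]); return e+d*(z-e[2])/d[2]
def proj(f,p):
    K=np.array(f["camera_matrix"]);R=np.array(f["rotation"]);e=np.array(f["eye"])
    c=K@(R.T@(np.array(p)-e)); return c[1]/c[2],c[0]/c[2]
def save(f,n): cv2.imwrite("pics/"+n,f["img"][:,:,::-1])
E
python3 - <<'E'
from h import *
np.set_printoptions(precision=4,suppress=True)
o=r.get_obs();print({k:o[k] for k in("clock","tcp_pos","ee_rot","contact_force","width")})
ims=[]
for n in("scene","top"):
    f=r.grab_frame(n);ims.append(f["img"]);print(n,np.array(f["eye"]))
    for l,z in(("cap_a",.172),("cap_b",.172),("pin_a_top",.104),("pin_b_top",.149),("pump_a",0),("pump_b",0),("grease_can",0),("rivet_cup",0)):
        for d in r.pinpoint(f,l)[:3]: print(l,np.round(d["pixel"],1),round(d["score"],2),ray(f,d["pixel"],z))
cv2.imwrite("pics/a.png",cv2.resize(ims[0],(800,600))[:,:,::-1])
cv2.imwrite("pics/b.png",cv2.resize(ims[1],(800,600))[:,:,::-1])
E
```

```text
{'clock': 0.0, 'tcp_pos': array([0.2464, 0.5464, 0.2524]), 'ee_rot': array([-179.8943,   -0.0125,  155.7144]), 'contact_force': array([ 0.8823,  1.0812, -0.0412]), 'width': 0.9961526756025798}
scene [1.335  0.7354 0.8697]Traceback (most recent call last):
  File "<stdin>", line 8, in <module>
  File "h.py", line 5, in ray
    d=R@np.linalg.inv(K)@np.array([px[1],px[0],1.0]); return e+d*(z-e[2])/d[2]
                                                                          ~^^^
IndexError: invalid index to scalar variable.
```

```bash
cat > h.py <<'E'
import numpy as np, cv2
from scipy.spatial.transform import Rotation
from plant import r
def cam(f):
    R=np.array(f["rotation"],float)
    if R.shape==(3,): R=Rotation.from_euler("xyz",R,degrees=True).as_matrix()
    elif R.shape==(4,): R=Rotation.from_quat(R).as_matrix()
    return np.array(f["camera_matrix"]),R,np.array(f["eye"])
def ray(f,px,z):
    K,R,e=cam(f)
    d=R@np.linalg.inv(K)@np.array([px[1],px[0],1.0]); return e+d*(z-e[2])/d[2]
def proj(f,p):
    K,R,e=cam(f)
    c=K@(R.T@(np.array(p)-e)); return c[1]/c[2],c[0]/c[2]
E
python3 - <<'E'
from h import *
np.set_printoptions(precision=4,suppress=True)
ims=[]
for n in("scene","top"):
    f=r.grab_frame(n);ims.append(f["img"]);print(n,np.array(f["eye"]),f["rotation"])
    K,R,e=cam(f);print("fwd",R[:,2])
    for l,z in(("cap_a",.172),("cap_b",.172),("pin_a_top",.104),("pin_b_top",.149),("pump_a",0),("pump_b",0),("grease_can",0),("rivet_cup",0)):
        for d in r.pinpoint(f,l)[:3]: print(l,np.round(d["pixel"],1),round(d["score"],2),ray(f,d["pixel"],z))
cv2.imwrite("pics/a.png",cv2.resize(ims[0],(800,600))[:,:,::-1])
cv2.imwrite("pics/b.png",cv2.resize(ims[1],(800,600))[:,:,::-1])
E
```

```text
scene [1.335  0.7354 0.8697] [-126.3573   -0.9824  135.839 ]
fwd [-0.5684 -0.5707 -0.5927]
cap_a [194.1 341. ] 0.7 [0.4782 0.2839 0.172 ]
cap_a [153.3 247.9] 0.44 [ 0.5239 -0.1094  0.172 ]
cap_b [194.1 341. ] 0.7 [0.4782 0.2839 0.172 ]
cap_b [153.3 247.9] 0.44 [ 0.5239 -0.1094  0.172 ]
pin_b_top [194.1 319.1] 0.4 [0.5044 0.2185 0.149 ]
pump_a [185.9 243.2] 0.71 [ 0.5203 -0.1394 -0.    ]
pump_a [199.1 231.9] 0.61 [ 0.6136 -0.1047  0.    ]
pump_a [230.2 325.1] 0.56 [0.4888 0.2571 0.    ]
pump_b [185.9 243.2] 0.71 [ 0.5203 -0.1394 -0.    ]
pump_b [199.1 231.9] 0.61 [ 0.6136 -0.1047  0.    ]
pump_b [230.2 325.1] 0.56 [0.4888 0.2571 0.    ]
grease_can [199.1 231.7] 0.69 [ 0.6142 -0.1053 -0.    ]
rivet_cup [242.3 305.4] 0.66 [0.5879 0.2471 0.    ]
top [0.3669 0.0068 1.4633] [-170.5913    0.2731  -90.8261]
fwd [ 0.1635  0.0023 -0.9865]
cap_a [220.3 175.7] 0.57 [0.4834 0.293  0.172 ]
cap_a [210.2 293.7] 0.55 [ 0.5124 -0.1165  0.172 ]
cap_b [220.3 175.7] 0.57 [0.4834 0.293  0.172 ]
cap_b [210.2 293.7] 0.55 [ 0.5124 -0.1165  0.172 ]
pump_a [223.2 192.6] 0.7 [0.4865 0.2646 0.    ]
pump_a [214.7 298.3] 0.64 [ 0.5138 -0.1504  0.    ]
pump_b [223.2 192.6] 0.7 [0.4865 0.2646 0.    ]
pump_b [214.7 298.3] 0.64 [ 0.5138 -0.1504  0.    ]
grease_can [190.3 282. ] 0.65 [ 0.6119 -0.0889  0.    ]
rivet_cup [197.3 198.5] 0.57 [0.5888 0.2426 0.    ]
```

View pics/a.png

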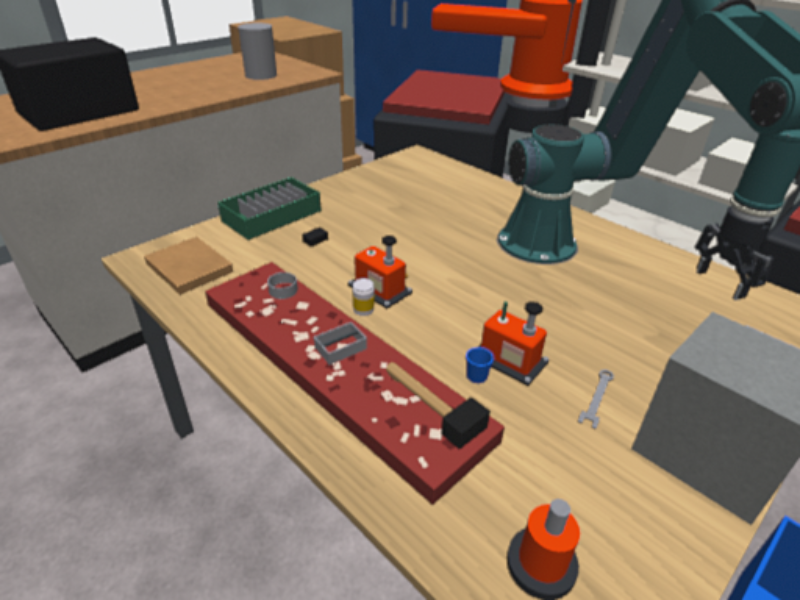

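View pics/b.png

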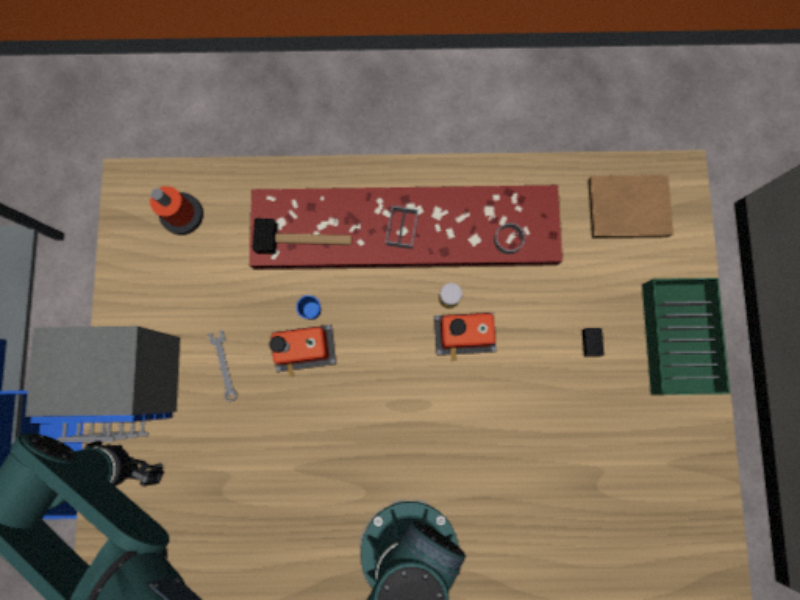

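Run:
```python
from h import *
np.set_printoptions(precision=4,suppress=True)
t=[]
for n,(y0,y1,x0,x1) in(("scene",(140,200,215,275)),("top",(180,240,265,325))):
    f=r.grab_frame(n)
    for d in r.outline_of(f,"cap_a")[:3]:
        m=d["region"];ys,xs=np.where(m);print(n,round(d["score"],2),m.sum(),ys.min(),ys.max(),xs.min(),xs.max(),ys.mean(),xs.mean())
    im=f["img"];dark=(im.max(2)<70).astype(np.uint8)
    c,l,s,ct=cv2.connectedComponentsWithStats(dark[y0:y1,x0:x1])
    for k in range(1,c):
        if s[k,4]>8: print("dark",s[k]+np.array([x0,y0,0,0,0]),ct[k]+[x0,y0])
    g=im[y0:y1,x0:x1]
    for p in((.514,-.114,.172),): print("proj",proj(f,p))
    t.append(cv2.resize(g,(390,390),interpolation=cv2.INTER_NEAREST))
cv2.imwrite("pics/c.png",np.hstack(t)[:,:,::-1])
```

```text
scene 0.67 112 193 209 336 346 199.54464285714286 340.29464285714283
scene 0.58 92 150 165 244 253 156.02173913043478 248.5
scene 0.55 260 174 190 171 189 181.8653846153846 180.0423076923077
dark [245 151   8   7  41] [248.4146 153.7073]
dark [240 185  23  12  76] [250.8158 190.6711]
proj (np.float64(151.9586220021339), np.float64(248.94199653431122))
top 0.61 90 215 225 173 183 219.94444444444446 177.9777777777778
top 0.39 83 204 213 288 298 208.6867469879518 292.95180722891564
dark [278 205  10  20  60] [281.5833 215.7333]
dark [288 204  10  10  77] [292.4416 208.8052]
dark [292 220  25   6  85] [303.3176 222.6471]
proj (np.float64(209.75556506409615), np.float64(292.96503375626))
```

View pics/c.png

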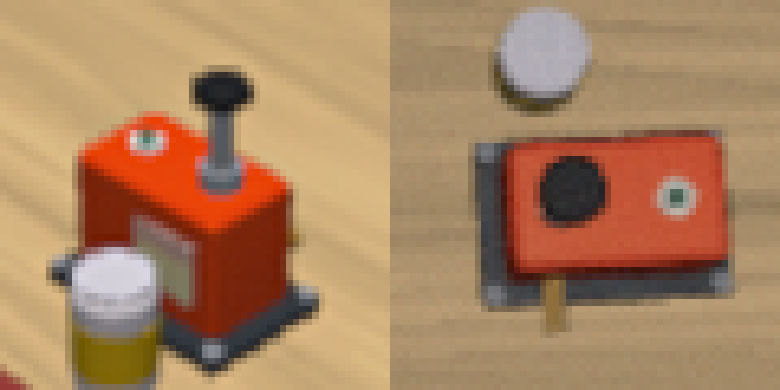

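Run:
```python
from h import *
np.set_printoptions(precision=4,suppress=True)
f=r.grab_frame("top");print(ray(f,(208.7,292.7),.171),ray(f,(210.0,308.5),.102), "pin")
print("can",ray(f,(187.8,288.3),.08),"capb",ray(f,(220,178),.171))
g=r.grab_frame("scene");print(ray(g,(153.7,248.4),.166),ray(g,(161.,237.3),.102))
print(ray(g,(153.7,248.4),.163))
o=r.get_obs();print(o["tcp_pos"],o["ee_rot"],o["joints"],o["clock"])
```

```text
[ 0.5178 -0.1133  0.171 ] [ 0.5202 -0.1774  0.102 ] pin
can [ 0.6077 -0.1076  0.08  ] capb [0.4844 0.2853 0.171 ]
[ 0.5175 -0.1132  0.166 ] [ 0.5162 -0.1792  0.102 ]
[ 0.5141 -0.1168  0.163 ]
[0.2467 0.5469 0.2533] [-179.9951   -0.0021  155.7171] [59.1237 20.5582 86.5392  0.0016 72.9077 -6.5939] 1.3
```

Emit:
play_rows(rows=[[0, -40, -38, 0, 0], [0, -40, -38, 0, 0], [0, -40, -38, 0, 0], [0, -40, -38, 0, 0], [0, -40, -38, 0, 0]], newtons=20)

```text
clock: 1.92
tcp_pos: [0.3515, 0.29, 0.2535]
ee_rot: [180.0, 0.0, 155.7]
contact_force: [0.6, 0.2, 0.0]
width: 0.003
```

Emit:
play_rows(rows=[[0, -40, -38, 0, 0], [0, -40, -38, 0, 0], [0, -40, -38, 0, 0], [0, -40, -38, 0, 0], [0, -40, -38, 0, 0]])

```text
clock: 2.55
tcp_pos: [0.4557, 0.0342, 0.2536]
ee_rot: [180.0, 0.1, 155.7]
contact_force: [0.5, 0.7, 0.9]
width: 0.002
```

Emit:
play_rows(rows=[[0, -39.5, -36.8, 0, 0], [0, -39.5, -36.8, 0, 0], [0, -39.5, -36.8, 0, 0], [0, 0, 0, 40, 0], [0, 0, 0, 0, 0]])

```text
clock: 3.18
tcp_pos: [0.5154, -0.1131, 0.2109]
ee_rot: [-180.0, -0.4, 155.6]
contact_force: [-0.3, -0.2, 0.0]
width: -0.002
```

Run:
```python
from h import *
t=[]
for n,(y0,y1,x0,x1) in(("scene",(120,190,205,275)),("top",(170,240,265,335))):
    f=r.grab_frame(n);t.append(cv2.resize(f["img"][y0:y1,x0:x1],(400,400),interpolation=cv2.INTER_CUBIC))
cv2.imwrite("pics/d.png",np.hstack(t)[:,:,::-1])
o=r.get_obs();print(o["tcp_pos"],o["contact_force"])
```

```text
[ 0.51731375 -0.11291529  0.21360059] [-0.20328449  0.00694145  1.22953364]
```

View pics/d.png

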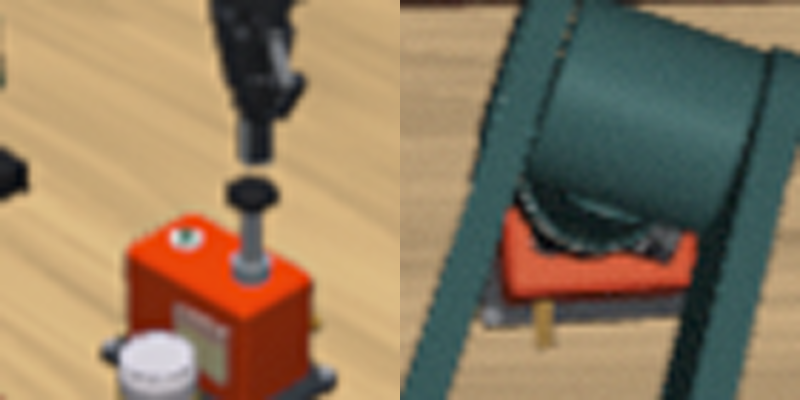

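The scene crop shows the shut fingertips (about 255,160) straight above the black cap (250,190), with the pin hole (186,238) clear of them. Pressing gently now to find the bottom.

Emit:
play_rows(rows=[[0, 0, 0, 15, 0], [0, 0, 0, 10, 0], [0, 0, 0, 6, 0], [0, 0, 0, 0, 0]])

```text
clock: 3.78
tcp_pos: [0.5183, -0.113, 0.1832]
ee_rot: [180.0, 0.1, 155.8]
contact_force: [-3.1, 0.7, 10.6]
width: 0.0
```

Emit:
play_rows(rows=[[0, 0, 0, 5, 0], [0, 0, 0, 0, 0]])

```text
clock: 4.03
tcp_pos: [0.5183, -0.113, 0.1786]
ee_rot: [180.0, 0.1, 155.8]
contact_force: [-2.4, 1.2, 11.6]
width: -0.0
```

Emit:
play_rows(rows=[[0, 0, 0, 2, 0], [0, 0, 0, 0, 0]])

```text
clock: 4.28
tcp_pos: [0.5184, -0.113, 0.1779]
ee_rot: [180.0, 0.1, 155.8]
contact_force: [-5.4, 3.1, 23.9]
width: -0.002
```

Emit:
play_rows(rows=[[0, 0, 0, -30, 0], [0, 0, 0, 0, 0], [0, 0, 0, 0, 0], [0, 0, 0, 0, 0], [0, 0, 0, 0, 0]])

```text
clock: 4.9
tcp_pos: [0.5172, -0.1132, 0.2045]
ee_rot: [-180.0, -0.1, 155.7]
contact_force: [0.1, 0.1, -1.0]
width: -0.0
```

Emit:
play_rows(rows=[[0, 0, 0, 14, 0], [0, 0, 0, 10, 0], [0, 0, 0, 6, 0], [0, 0, 0, 0, 0], [0, 0, 0, 0, 0]])

```text
clock: 5.52
tcp_pos: [0.5187, -0.1137, 0.1778]
ee_rot: [180.0, 0.2, 155.7]
contact_force: [-5.3, 2.2, 29.3]
width: 0.002
```

Emit:
play_rows(rows=[[0, 0, 0, -30, 0], [0, 0, 0, 0, 0], [0, 0, 0, 0, 0], [0, 0, 0, 0, 0], [0, 0, 0, 0, 0]])

```text
clock: 6.15
tcp_pos: [0.5172, -0.1132, 0.2044]
ee_rot: [-180.0, -0.1, 155.7]
contact_force: [1.6, 0.2, -0.6]
width: 0.005
```

Run:
```python
from h import *
f=r.grab_frame("scene");cv2.imwrite("pics/e.png",cv2.resize(f["img"][120:190,205:275],(500,500),interpolation=cv2.INTER_CUBIC)[:,:,::-1])
o=r.get_obs();print(o["clock"],o["tcp_pos"],o["contact_force"])
```

```text
6.2 [ 0.51730708 -0.11320878  0.20456165] [-0.60073545 -0.23743417 -0.82405996]
```

View pics/e.png

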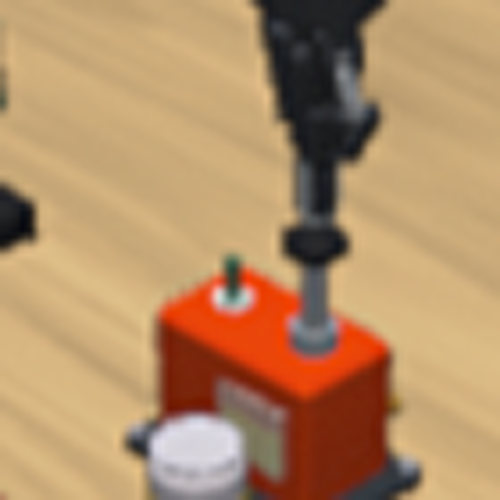

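The crop shows the pin (232,258 to 290) rising after two strokes, and the cap (315,243) back up. Four more strokes (extra do no harm).

Emit:
play_rows(rows=[[0, 0, 0, 14, 0], [0, 0, 0, 10, 0], [0, 0, 0, 6, 0], [0, 0, 0, 0, 0], [0, 0, 0, 0, 0]])

```text
clock: 6.82
tcp_pos: [0.5187, -0.1137, 0.1778]
ee_rot: [180.0, 0.2, 155.7]
contact_force: [-5.5, 1.6, 28.2]
width: -0.001
```

Emit:
play_rows(rows=[[0, 0, 0, -30, 0], [0, 0, 0, 0, 0], [0, 0, 0, 0, 0], [0, 0, 0, 0, 0], [0, 0, 0, 0, 0]])

```text
clock: 7.45
tcp_pos: [0.5172, -0.1132, 0.2044]
ee_rot: [-180.0, -0.1, 155.7]
contact_force: [0.6, -0.2, 0.3]
width: -0.002
```

Emit:
play_rows(rows=[[0, 0, 0, 14, 0], [0, 0, 0, 10, 0], [0, 0, 0, 6, 0], [0, 0, 0, 0, 0], [0, 0, 0, 0, 0]])

```text
clock: 8.07
tcp_pos: [0.5187, -0.1137, 0.1779]
ee_rot: [180.0, 0.2, 155.7]
contact_force: [-6.6, 1.8, 29.6]
width: -0.002
```

Emit:
play_rows(rows=[[0, 0, 0, -30, 0], [0, 0, 0, 0, 0], [0, 0, 0, 0, 0], [0, 0, 0, 0, 0], [0, 0, 0, 0, 0]])

```text
clock: 8.7
tcp_pos: [0.5171, -0.1132, 0.2043]
ee_rot: [-180.0, -0.1, 155.7]
contact_force: [0.1, 0.6, -0.3]
width: -0.001
```

Emit:
play_rows(rows=[[0, 0, 0, 14, 0], [0, 0, 0, 10, 0], [0, 0, 0, 6, 0], [0, 0, 0, 0, 0], [0, 0, 0, 0, 0]])

```text
clock: 9.32
tcp_pos: [0.5186, -0.1137, 0.1778]
ee_rot: [180.0, 0.2, 155.7]
contact_force: [-6.5, 2.2, 28.6]
width: 0.002
```

Emit:
play_rows(rows=[[0, 0, 0, -30, 0], [0, 0, 0, 0, 0], [0, 0, 0, 0, 0], [0, 0, 0, 0, 0], [0, 0, 0, 0, 0]])

```text
clock: 9.95
tcp_pos: [0.5171, -0.1132, 0.2043]
ee_rot: [-180.0, -0.1, 155.7]
contact_force: [-1.0, -0.6, 0.5]
width: -0.002
```

Emit:
play_rows(rows=[[0, 0, 0, 14, 0], [0, 0, 0, 10, 0], [0, 0, 0, 6, 0], [0, 0, 0, 0, 0], [0, 0, 0, 0, 0]])

```text
clock: 10.58
tcp_pos: [0.5186, -0.1137, 0.1778]
ee_rot: [180.0, 0.2, 155.7]
contact_force: [-6.1, 1.7, 29.0]
width: 0.0
```

Emit:
play_rows(rows=[[0, 0, 0, -30, 0], [0, 0, 0, 0, 0], [0, 0, 0, -40, 0], [0, 0, 0, -20, 0], [0, 0, 0, 0, 0]])

```text
clock: 11.2
tcp_pos: [0.5181, -0.1135, 0.2652]
ee_rot: [-180.0, 0.1, 155.7]
contact_force: [-0.2, 0.1, 0.5]
width: 0.008
```

Run:
```python
from h import *
f=r.grab_frame("scene")
im=f["img"]
a=cv2.resize(im[120:190,205:275],(400,400),interpolation=cv2.INTER_CUBIC)
b=cv2.resize(im[180:250,295:365],(400,400),interpolation=cv2.INTER_CUBIC)
cv2.imwrite("pics/f.png",np.hstack([a,b])[:,:,::-1])
for p in((.518,-.178,.149),(.518,-.178,.143),(.518,-.178,.104),(.5176,-.1133,.172)): print(np.round(proj(f,p),1), np.round((np.array(proj(f,p))[::-1]-[205,120]+.5)*400/70))
o=r.get_obs();print(o["clock"],o["tcp_pos"],o["contact_force"])
```

```text
[151.2 237.1] [186. 181.]
[152.5 237.1] [186. 189.]
[160.9 237.2] [187. 236.]
[152.4 248.4] [251. 188.]
11.25 [ 0.51729456 -0.11318892  0.26416644] [-0.24207385 -0.64897961  0.14483595]
```

View pics/f.png

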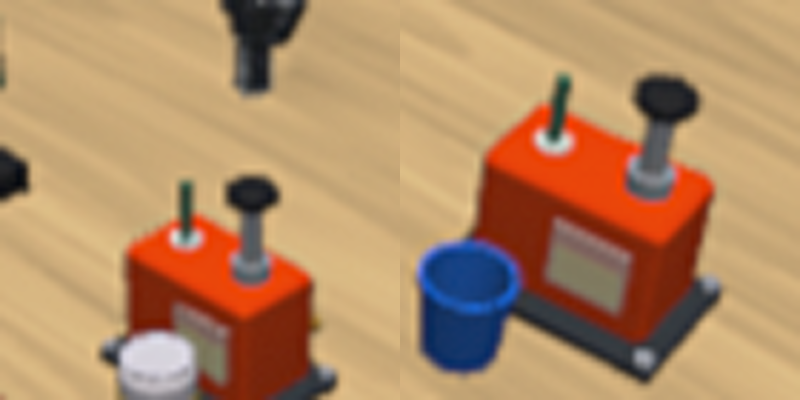

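The pin top of pump_a is at crop (186,182), which matches the prediction for fully out (186,181). The cap (251,190) is up, the neighbour is unchanged and the arm is clear.

```bash
python3 -c "
from plant import r
print(r.close_job())"
```

```text
the job is handed in; nothing more can be done
None
```

I pressed pump_a's cap (the right-hand lubricator) six times with shut fingertips. Each press went down to the stop (about 24–30 N), and each time I let the plunger spring back up. I then lifted the fingers about 70 mm clear of the cap and handed the job in at about 11 s; the hand-in reports no verdict.

In the last picture the green pin's top was within about a pixel of where it should be when fully out. The cap was up and the wrist force was near zero. Pump_b, the grease can and the blue cup looked unmoved. I did not check the dies, mallet, wrench or marker box in that picture, but the arm never went near them.

No check failed. The first network fixes of the cap from the two cameras differed by about 1 cm, so I measured it again from the pictures and the two views then agreed to within 1 mm.

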